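Check a contactor spring on the tester and sort it

TASK

Take the spring that stands on the round rubber disc, stand it on the middle of the tester's plate, press its cap straight down until the cap's top is level with the pale band on the post (not past the band), hold it there for about a second and read the dial. If the needle goes past the thick line the spring is good: stand it in the rectangular tray; if it stays short of the line it is tired: stand it in the round dish. Leave the spring on the wooden square and everything else where it is.

Things in the scene. Friction and masses are not known exactly. Their poses are not given: they have to be found in the camera images.
- coil_1_mid (a point): first spring: steel compression spring standing upright, 70 mm tall, 0.1 kg; foot flange 36 mm across, 5 mm thick; close-wound solid coils 30 mm across up to 39 mm (grip these); open turns 39 to 64 mm; flat cap 30 mm across. This point: on its axis, 35 mm above its underside; z up
- coil_2_mid (a point): second spring: looks just like the first (same sizes and origin). One of the two is good (0.9 N per mm), the other tired (0.42 N per mm), each with 1 mm of preload; the tester tells which; either may be on the disc
- coil_1_cap (a joint): first spring: how far this spring is squeezed, m: 0 = full 70 mm height, 0.015 = 55 mm tall (its cap level with the middle of the band when it stands on the plate); springs back when let go; stop at 0.022
- coil_2_cap (a joint): second spring: how far this spring is squeezed, m: 0 = full 70 mm height, 0.015 = 55 mm tall (its cap level with the middle of the band when it stands on the plate); springs back when let go; stop at 0.022
- disc_top (a point): centre of the top of the round black rubber disc, 68 mm across and 6 mm high, fixed: the spring to test stands here
- block_top (a point): centre of the top of the square wooden plate, 68 mm wide and 6 mm high, fixed: the spring to leave alone stands here
- plate_top (a point): spring tester, a grey fixed box 50 mm high, 130 by 150 mm: centre of the top of its flat steel plate (a thin circle marks it), 66 mm above the table; a spring is stood here. x points to the dial, y to the height post, z up. The plate is 90 mm along x, from 50 mm on -y to 74 mm on +y, and sinks 1 mm per 4 N of load (at most 5.5 mm)
- band (a point): middle of the pale band, 6 mm high, on the dark height post (14 x 8 mm, 72 mm tall, standing on the plate 62 mm from its centre along the plate's +y and moving with it). The band spans 52 to 58 mm above the plate, its middle 55 mm
- dial (a point): centre of the round white dial face, 82 mm across, on the tester 112 mm along the plate's x from the plate's centre, leaning 26 degrees away from the plate. Black needle 34 mm long; ticks each 1 N from 0 to 20, the thick line is 10 N
- needle (a joint): needle angle, rad, clockwise from zero as seen from above: 0.15 per N of load on the plate; 0 points to the tester's +y side, the thick line (10 N) is at 1.5
- tray_in (a point): centre of the inner floor (4 mm above the table) of the rectangular aluminium tray, 125 x 110 mm (x, y), walls 4 mm thick, rim 18 mm above the table, fixed: for a good spring
- dish_in (a point): centre of the inner floor (4 mm above the table) of the round aluminium dish, 124 mm across the rim, walls 3 mm, rim 18 mm above the table, fixed: for a tired spring
- screwdriver: bystander: screwdriver lying flat, 190 mm long; origin under its middle
- terminal: bystander: grey terminal block, 45 x 24 x 22 mm; origin under its centre
- meter: bystander: black hand multimeter lying flat, 75 x 150 x 40 mm; origin under its centre
- mug: bystander: white mug, 80 mm across, 90 mm tall; origin under its centre
- wrench: bystander: wrench lying flat, 160 mm long; origin under its middle
- relay: bystander: clear plug-in relay, 30 x 30 x 42 mm; origin under its centre
- bearing: bystander: steel bearing ring, 42 mm across, 14 mm high; origin under its centre
Things that resemble listed ones, but are neither listed nor needed, are in the scene too. What is shaped like the part that bears dish_in but blue or turquoise is not meant.

How it is judged (in metres and radians):
On the way, in this order (a step that is already met when the one before it is completed fails the run):
1. the spring from the disc stands upright, uncompressed, within 20 mm of the plate's centre, the other still on the wooden square (((horizontal distance between coil_1_mid and plate_top below 0.02 m and z of coil_1_mid in the frame of plate_top between 0.03 and 0.037 m and angle between each of coil_1_mid, coil_2_mid's own z axis and vertical below 0.15 rad and value of joint coil_1_cap below 0.003 m and horizontal distance between coil_2_mid and block_top below 0.022 m and z of coil_2_mid in the frame of block_top between 0.03 and 0.037 m) or (horizontal distance between coil_2_mid and plate_top below 0.02 m and z of coil_2_mid in the frame of plate_top between 0.03 and 0.037 m and angle between each of coil_2_mid, coil_1_mid's own z axis and vertical below 0.15 rad and value of joint coil_2_cap below 0.003 m and horizontal distance between coil_1_mid and block_top below 0.022 m and z of coil_1_mid in the frame of block_top between 0.03 and 0.037 m))), for 0.2 s.
2. that spring, upright on the plate, is held with its cap level with the band (squeezed 12 to 18 mm) for half a second (((horizontal distance between coil_1_mid and plate_top below 0.022 m and z of coil_1_mid in the frame of plate_top between 0.03 and 0.037 m and angle between each of coil_1_mid, coil_2_mid's own z axis and vertical below 0.15 rad and value of joint coil_1_cap between 0.0118 and 0.0182 m and horizontal distance between coil_2_mid and block_top below 0.022 m and z of coil_2_mid in the frame of block_top between 0.03 and 0.037 m) or (horizontal distance between coil_2_mid and plate_top below 0.022 m and z of coil_2_mid in the frame of plate_top between 0.03 and 0.037 m and angle between each of coil_2_mid, coil_1_mid's own z axis and vertical below 0.15 rad and value of joint coil_2_cap between 0.0118 and 0.0182 m and horizontal distance between coil_1_mid and block_top below 0.022 m and z of coil_1_mid in the frame of block_top between 0.03 and 0.037 m))), for 0.5 s.
At the end, for the whole second after the job is handed in: The tested spring stands upright (within 0.15 rad), released: within 42 mm of the rectangular tray's centre if good, within 40 mm of the round dish's centre if tired. The other spring stands upright within 22 mm of the centre of the wooden square (((horizontal distance between coil_1_mid and tray_in below 0.042 m and z of coil_1_mid in the frame of tray_in between 0.03 and 0.037 m and angle between each of coil_1_mid, coil_2_mid's own z axis and vertical below 0.15 rad and horizontal distance between coil_2_mid and block_top below 0.022 m and z of coil_2_mid in the frame of block_top between 0.03 and 0.037 m and contact force between the fingers and coil_1 below 0.05 N) or (horizontal distance between coil_2_mid and dish_in below 0.04 m and z of coil_2_mid in the frame of dish_in between 0.03 and 0.037 m and angle between each of coil_2_mid, coil_1_mid's own z axis and vertical below 0.15 rad and horizontal distance between coil_1_mid and block_top below 0.022 m and z of coil_1_mid in the frame of block_top between 0.03 and 0.037 m and contact force between the fingers and coil_2 below 0.05 N))); the robot touches nothing.
It fails at once if a spring is squeezed past the band (more than 20 mm) (value of joint any of coil_1_cap, coil_2_cap above 0.02 m).
It fails at once if a bystander is moved more than 30 mm (distance of any of screwdriver, terminal, meter, mug, wrench, relay, bearing from where it was at the start of the episode above 0.03 m).
It also fails if it takes over 53 s, if anything falls off the work surface, if the arm or the gripper's body presses on something with over 40 N, if the wrist force passes 120 N, or if a joint passes its speed limit or range.

ROBOT

A 6-joint arm with a two-finger parallel gripper is mounted at the origin on the work surface. World frame = base frame: x ahead of the robot, y to its left, z up, the work surface at z = 0. Lengths are in mm, angles in rad, forces in N, time in s.
With the tool pointing down it reaches from about 350 to 775 mm from the base axis. Payload 7.3 kg.
Tool frame: the origin (TCP) lies on the centre line of the jaws, within the pads' length; the fingertips stand 17 mm ahead of it and the grasp point (between the pads) lies 2 mm behind it; z points along the fingers, y is the line along which they close (so a half turn about z gives the same grasp; the last joint's range is limited). The gripper opens to 92 mm and grips with 3 to 60 N. Pads are 19 mm wide; open, the fingers measure 130 mm over their backs; the gripper's body (75 mm by 190 mm) begins 47 mm behind the grasp point.
Start: joints at [1.006, 0.342, 1.524, -0, 1.275, -0.146], TCP at [213.486, 479.653, 243.741] pointing down, gripper open.
Joint ranges: [-2.53, 2.53], [-0.77, 2.02], [0.04, 2.7], [-1, 4.14], [0.28, 2.66], [-3.11, 3.11]. Speed limits (rad/s): [2.57, 2.57, 3.14, 3.14, 3.14, 3.14].

INTERFACE

Orientations are given as [roll, pitch, yaw] about the fixed x, y, z axes, in that order (R = Rz(yaw) Ry(pitch) Rx(roll)).
In Python, from plant import bot gives the robot as it stands. The module is installed in compiled form; this text tells all that it offers.
- The arm moves only by the shell command python3 -m pendant 'ROWS'. ROWS is JSON, a list of rows, each a list of 3 entries, a list of its own where there are three numbers: the shift along the world's x, y, z as a fraction of full scale, then the turn, a rotation vector about the world's x, y, z as a fraction of full scale, then the opening, from -1 (shut) to 1 (fully open), so that 0 is half open. In form: [[[tx, ty, tz], [rx, ry, rz], claw], ...]. A call has exactly 10 rows; each row shifts and turns the commanded pose from where the row before left it; what a row does not reach is not made up. Full scale, the value 1, is 30 mm for a shift and 0.12 rad for a turn. A row lasts 1/12 s, in which the tool goes at most 41.7 mm and 7.16 degrees, less where a joint would pass 70% of its speed; a pose out of reach is approached as far as the arm can. A call with a number of a shift or a turn outside -1 to 1 is refused whole. A call with a gripper value outside its range is refused whole. The fingers move at their own pace and stop on an object; the grip force is fixed at half the most. Time passes only in rows, so rows that do not move let the fingers close, or fill a call up. It gives the time, the measured TCP pose, the force, the opening and the grip force at its end, in the units of the state.
- bot.get_obs(): the state, without advancing time (a new reading comes with each control period).
- bot.capture(name): name is "side" or "top" or "wrist"; returns the picture (384x512x3 uint8, blue, green, red); there is no depth.
- bot.camera_params(name): a dict with "fovy" (degrees; the focal length in pixels is half the picture's height over the tangent of half this angle, whatever the lens; pixels are square), "cx", "cy" (the principal point, pixels), "distortion" ([k1, k2, p1, p2, k3] as OpenCV has them; the pictures are not rectified), "camera_from_world" (4x4, takes a point from world to camera coordinates). Camera axes: x right, y down, z forward; pixel columns grow to the right and rows downward; lengths in mm; the calibration is good to about 2 mm. A picture is of the moment at which its call begins: read the wrist's pose just before it. camera_params takes no time and is no camera call; for the wrist camera it gives the pose at the moment of the call.
- bot.close_job(): hands the job in; it is judged then, once.
The state is a dict: "time": time; "joint_positions": joint angles; "dq": joint speeds; "tau": joint torques, N m; "tool_pos": TCP position; "tcp_rot": TCP orientation; "contact_force": force on the tool from outside, world axes, zero at the start; "moment": the same for the moment, N m; "grip_width": finger opening in mm; "finger_force": force on a finger pad.
Only numpy, scipy, OpenCV 4.12 (cv2) and the standard library are available. Lean on these libraries where they do the work, as an engineer would, in place of code of your own. Each camera call takes 0.05 s, during which the arm holds its last target. There are 200 camera calls.

## Working session

There is one attempt and no reset: what is moved stays moved. The work goes in short steps, Python scripts to look and compute and a shell command to move; the robot and the scene stay as the last step left them, time stands still between calls to the robot, and variables do not carry over. Pictures are saved under pics/ and viewed, at most 10 in all, crops included, and the job is handed in when it is done.

```bash
mkdir -p pics; cat > h.py <<'E'
import numpy as np, cv2
from plant import bot
def K(p):
    f=192/np.tan(np.radians(p["fovy"])/2); return np.array([[f,0,p["cx"]],[0,f,p["cy"]],[0,0,1.]])
def pix2w(p,uv,z):
    M=np.array(p["camera_from_world"]);out=[]
    q=cv2.undistortPoints(np.array(uv,float).reshape(-1,1,2),K(p),np.array(p["distortion"],float)).reshape(-1,2)
    z=np.broadcast_to(z,len(q))
    for a,zz in zip(q,z):
        d=M[:3,:3].T@np.array([a[0],a[1],1]); c=-M[:3,:3].T@M[:3,3]
        out.append(c+d*(zz-c[2])/d[2])
    return np.round(np.array(out),1)
def w2pix(p,P):
    M=np.array(p["camera_from_world"]); 
    return cv2.projectPoints(np.array(P,float).reshape(-1,1,3),cv2.Rodrigues(M[:3,:3])[0],M[:3,3],K(p),np.array(p["distortion"],float))[0].reshape(-1,2).round(1)
E
python3 - <<'E'
from h import *
a=bot.capture("top");b=bot.capture("side")
cv2.imwrite("pics/top.png",a);cv2.imwrite("pics/side.png",b)
cv2.imwrite("pics/top2.png",cv2.resize(a,(800,600),interpolation=cv2.INTER_CUBIC))
print(bot.get_obs())
for n in("top","side"):print(bot.camera_params(n))
E
```

```text
{'time': 0.1, 'joint_positions': array([ 1.00602988e+00,  3.42652150e-01,  1.52492093e+00,  2.07001940e-05,
        1.27540075e+00, -1.45984653e-01]), 'dq': array([ 1.58399132e-05, -3.08589730e-03, -2.82578920e-03,  1.95134502e-03,
        1.30290931e-03,  4.65155082e-04]), 'tau': array([ 2.51364130e-03, -4.32007742e+01, -2.44693977e+01,  7.19201728e-02,
        5.25799650e-02, -1.05009080e-04]), 'tool_pos': array([213.27333343, 479.35718265, 243.11510596]), 'tcp_rot': array([-3.14022905e+00, -2.20499912e-04,  2.72280467e+00]), 'contact_force': array([0.51579718, 0.59842548, 0.12305601]), 'moment': array([ 0.03654236, -0.03562491,  0.01415846]), 'finger_force': 0.0, 'grip_width': 91.5659279204298}
{'fovy': 53.3823495029319, 'cx': 254.35660947984988, 'cy': 186.9238597340194, 'distortion': array([-0.11574504,  0.        ,  0.        ,  0.        ,  0.        ]), 'camera_from_world': array([[ 1.88151963e-03, -9.99513080e-01,  3.11458401e-02,
        -4.18916572e+01],
       [-9.96508883e-01, -4.47366008e-03, -8.33668552e-02,
         4.76114645e+02],
       [ 8.34655981e-02, -3.08802499e-02, -9.96032080e-01,
         1.20344364e+03],
       [ 0.00000000e+00,  0.00000000e+00,  0.00000000e+00,
         1.00000000e+00]])}
{'fovy': 44.8444217626351, 'cx': 249.76765272607219, 'cy': 197.39636313277165, 'distortion': array([0.04382699, 0.        , 0.        , 0.        , 0.        ]), 'camera_from_world': array([[ 8.18285848e-01, -5.74791674e-01,  4.77508992e-03,
        -3.97783392e+02],
       [-4.20997463e-01, -6.04955820e-01, -6.75862110e-01,
         2.52611514e+02],
       [ 3.91368632e-01,  5.51038100e-01, -7.37012623e-01,
         1.33649715e+03],
       [ 0.00000000e+00,  0.00000000e+00,  0.00000000e+00,
         1.00000000e+00]])}
```

View pics/top2.png

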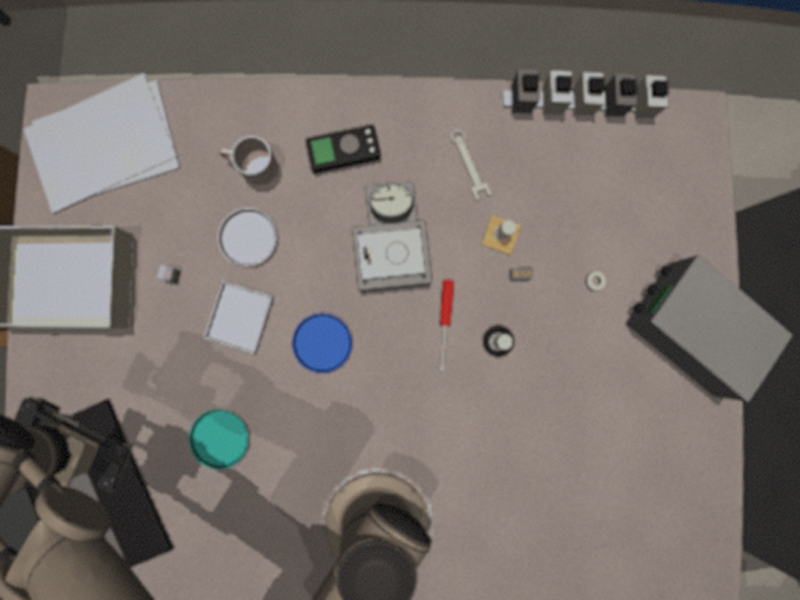

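View pics/side.png

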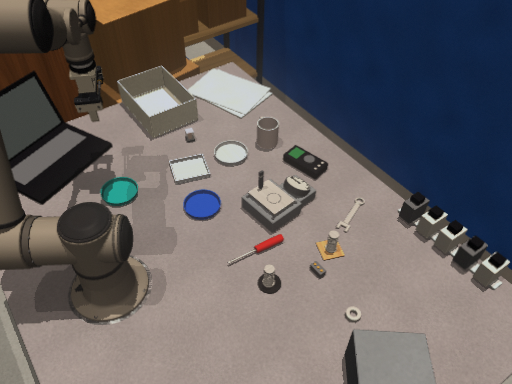

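The top view (800x600) shows the disc with a spring at (499,341) and the wooden square with the other spring at (502,234). It also shows the tester plate circle at (397,252) with the dial at (391,201), the tray at (239,318) and the aluminium dish at (248,238). There are three round dishes: (248,238), (322,342) and (220,438). The last two are blue and turquoise, so the aluminium one at (248,238) is the one meant. I'll confirm all of this in one crop.

```bash
python3 - <<'E'
from h import *
a=cv2.imread("pics/top.png")
c=a[110:250,125:345]; cv2.imwrite("pics/crop.png",cv2.resize(c,None,fx=3.6,fy=3.6,interpolation=cv2.INTER_CUBIC))
p=bot.camera_params("top")
uv=np.array([[499,341],[503,341],[502,234],[508,228],[397,252],[391,201],[239,318],[248,238]])/1.5625
print(pix2w(p,uv,[6,76,6,76,66,80,10,10]))
E
```

```text
[[ 376.2 -252.5    6. ]
 [ 376.1 -246.3   76. ]
 [ 601.7 -261.8    6. ]
 [ 601.1 -259.5   76. ]
 [ 552.3  -38.    66. ]
 [ 652.3  -25.4   80. ]
 [ 422.   286.    10. ]
 [ 588.9  271.4   10. ]]
```

View pics/crop.png

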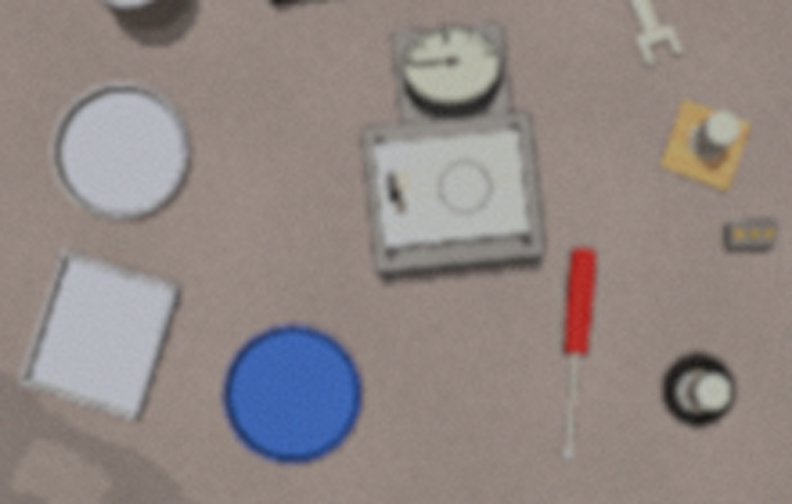

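The crop confirms it. The disc is at (699,389) with a spring whose cap is at (713,391), and the wood square with the other spring is at (706,146). The plate circle is at (465,186), and the aluminium tray and dish are on the left. I'll set off with the jaws closing along the plate's x, which keeps them clear of the post.

```bash
python3 -m pendant '[[[0.8,-1,0],[0,0,-0.9],1],[[0.8,-1,0],[0,0,-0.9],1],[[0.8,-1,0],[0,0,-0.9],1],[[0.8,-1,0],[0,0,-0.9],1],[[0.8,-1,0],[0,0,-0.9],1],[[0.8,-1,0],[0,0,-0.9],1],[[0.8,-1,0],[0,0,-0.9],1],[[0.8,-1,0],[0,0,-0.9],1],[[0.8,-1,0],[0,0,-0.9],1],[[0.8,-1,0],[0,0,-0.9],1]]'
python3 - <<'E'
from h import *
cv2.imwrite("pics/w0.png",bot.capture("wrist"))
p=bot.camera_params("wrist");M=p["camera_from_world"];print(-M[:3,:3].T@M[:3,3],M[2,:3])
E
python3 -m pendant '[[[0,-1,0],[0,0,0],1],[[0,-1,0],[0,0,0],1],[[0,-1,0],[0,0,0],1],[[0,-1,0],[0,0,0],1],[[0,-1,0],[0,0,0],1],[[0,-1,0],[0,0,0],1],[[0,-1,0],[0,0,0],1],[[0,-1,0],[0,0,0],1],[[0,-1,0],[0,0,0],1],[[0,-1,0],[0,0,0],1]]'
python3 -m pendant '[[[-0.5,-0.8,0],[0,0,0],1],[[-0.5,-0.8,0],[0,0,0],1],[[-0.5,-0.8,0],[0,0,0],1],[[-0.5,-0.8,0],[0,0,0],1],[[-0.5,-0.8,0],[0,0,0],1],[[0,-0.4,0],[0,0,0],1],[[0,0,0],[0,0,0],1],[[0,0,0],[0,0,0],1],[[0,0,0],[0,0,0],1],[[0,0,0],[0,0,0],1]]'
python3 - <<'E'
from h import *
p=bot.camera_params("wrist");a=bot.capture("wrist");M=p["camera_from_world"];print(-M[:3,:3].T@M[:3,3],M[2,:3])
cv2.imwrite("pics/w1.png",cv2.resize(a,(800,600),interpolation=cv2.INTER_CUBIC))
print(w2pix(p,[[376,-252,6],[376,-249,76]])*1.5625); print(bot.get_obs()['tool_pos'],bot.get_obs()['tcp_rot'])
E
```

```text
time: 0.93
tool_pos: [454.2, 177.9, 243.5]
tcp_rot: [-3.141, 0.0, 1.637]
contact_force: [0.2, 1.3, 0.3]
grip_width: 91.5
finger_force: 0.0
[454.03766579 255.5659759  383.33754792] [ 0.02077855 -0.30444642 -0.9523028 ]
time: 1.82
tool_pos: [453.1, -121.5, 243.5]
tcp_rot: [-3.141, -0.0, 1.643]
contact_force: [0.5, -0.6, 0.1]
grip_width: 91.8
finger_force: 0.0
time: 2.65
tool_pos: [379.0, -251.2, 243.6]
tcp_rot: [-3.142, -0.001, 1.644]
contact_force: [-0.8, 0.3, -0.9]
grip_width: 91.6
finger_force: 0.0
[ 373.57003298 -169.40337298  383.81891308] [ 0.02332058 -0.30053213 -0.95348654]
[[398.59375 255.15625]
 [397.96875 272.03125]]
[ 378.96790974 -251.29745558  243.67736957] [ 3.14154711e+00 -3.80883432e-04  1.64452137e+00]
```

View pics/w1.png

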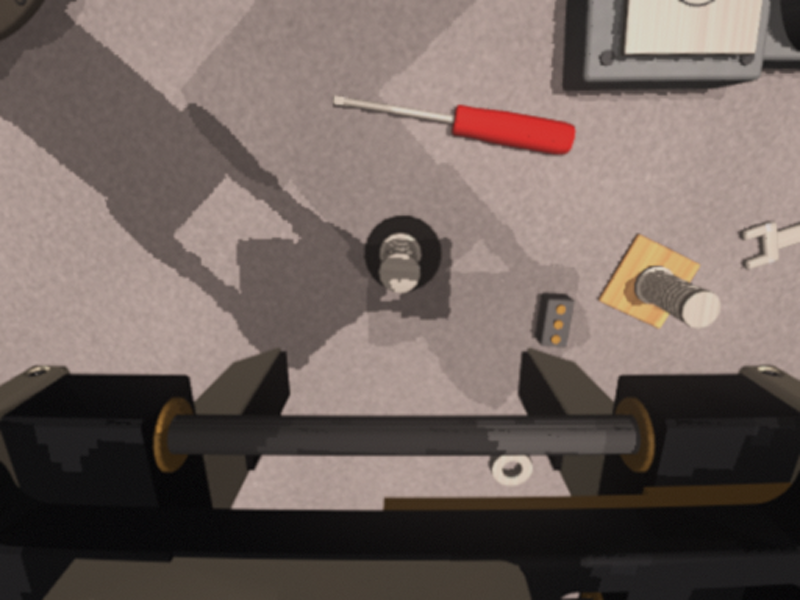

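The close view shows the disc centre at (402,255) and the cap at (400,272), so the spring axis is about (377,-249). The jaws are lined up to within 2 mm, so I can descend.

```bash
python3 -m pendant '[[[-0.06,0.06,-1],[0,0,0],1],[[0,0,-1],[0,0,0],1],[[0,0,-1],[0,0,0],1],[[0,0,-1],[0,0,0],1],[[0,0,-1],[0,0,0],1],[[0,0,-1],[0,0,0],1],[[0,0,-0.6],[0,0,0],1],[[0,0,-0.4],[0,0,0],1],[[0,0,-0.08],[0,0,0],1],[[0,0,0],[0,0,0],1]]'
python3 -m pendant '[[[0,0,0],[0,0,0],-1],[[0,0,0],[0,0,0],-1],[[0,0,0],[0,0,0],-1],[[0,0,0],[0,0,0],-1],[[0,0,0],[0,0,0],-1],[[0,0,0],[0,0,0],-1],[[0,0,0],[0,0,0],-1],[[0,0,0],[0,0,0],-1],[[0,0,0],[0,0,0],-1],[[0,0,0],[0,0,0],-1]]'
```

```text
time: 3.53
tool_pos: [376.7, -249.7, 30.8]
tcp_rot: [-3.141, -0.001, 1.644]
contact_force: [-0.7, -0.2, 1.4]
grip_width: 91.8
finger_force: 0.0
time: 4.37
tool_pos: [376.6, -250.5, 31.3]
tcp_rot: [-3.142, -0.0, 1.643]
contact_force: [0.5, -0.7, 1.1]
grip_width: 29.7
finger_force: 5.2
```

```bash
python3 -m pendant '[[[0,0,0.3],[0,0,0],-1],[[0,0,0.7],[0,0,0],-1],[[0,0,1],[0,0,0],-1],[[0,0,1],[0,0,0],-1],[[0,0,1],[0,0,0],-1],[[0,0,1],[0,0,0],-1],[[0,0,0.6],[0,0,0],-1],[[0.4,0.5,0],[0,0,0],-1],[[0.8,0.9,0],[0,0,0],-1],[[0.8,0.9,0],[0,0,0],-1]]'
python3 -m pendant '[[[0.8,0.9,0],[0,0,0],-1],[[0.8,0.9,0],[0,0,0],-1],[[0.8,0.9,0],[0,0,0],-1],[[0.7,0.9,0],[0,0,0],-1],[[0.5,0.8,0],[0,0,0],-1],[[0.2,0.4,0],[0,0,0],-1],[[0,0,0],[0,0,0],-1],[[0,0,0],[0,0,0],-1],[[0,0,0],[0,0,0],-1],[[0,0,0],[0,0,0],-1]]'
python3 - <<'E'
from h import *
o=bot.get_obs();p=bot.camera_params("wrist");a=bot.capture("wrist")
cv2.imwrite("pics/w2.png",cv2.resize(a,(800,600),interpolation=cv2.INTER_CUBIC))
print(w2pix(p,[[552,-38,66]])*1.5625,o['tool_pos'],o['tcp_rot'],o['finger_force'])
E
```

```text
time: 5.2
tool_pos: [436.9, -181.2, 200.5]
tcp_rot: [3.14, 0.001, 1.64]
contact_force: [0.1, -0.5, -1.1]
grip_width: 29.4
finger_force: 30.0
time: 6.03
tool_pos: [550.0, -38.8, 199.5]
tcp_rot: [-3.141, 0.0, 1.641]
contact_force: [-0.3, -0.1, -1.2]
grip_width: 29.3
finger_force: 30.0
[[405.     287.8125]] [550.00400993 -38.80149089 199.5128644 ] [-3.14128257e+00  3.05331626e-04  1.64122975e+00] 29.999865889549255
```

View pics/w2.png

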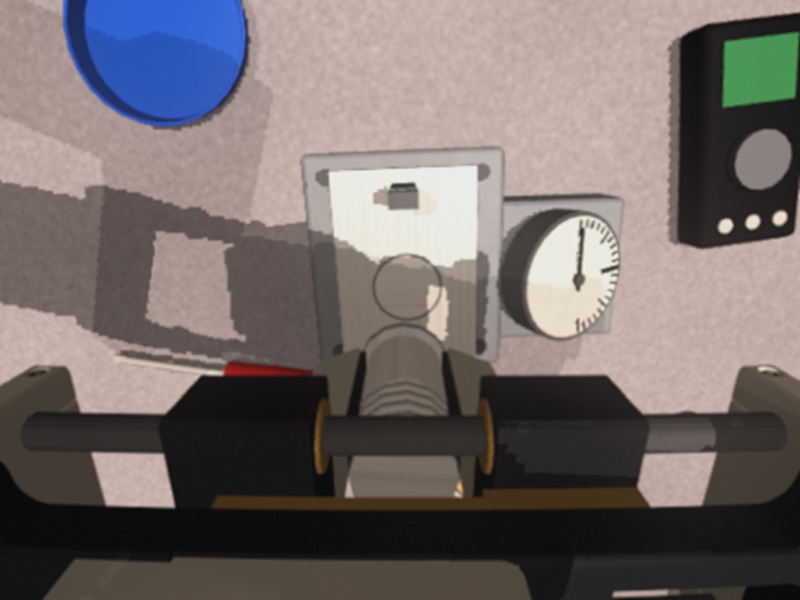

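The plate circle is at (408,287) and was predicted at (405,288), so the plate centre is at about (553.5,-37.5). I'll lower the spring there and press later with shut jaws.

```bash
python3 -m pendant '[[[0.12,0.04,-0.5],[0,0,0],-1],[[0,0,-0.9],[0,0,0],-1],[[0,0,-0.9],[0,0,0],-1],[[0,0,-0.6],[0,0,0],-1],[[0,0,-0.3],[0,0,0],-1],[[0,0,-0.2],[0,0,0],-1],[[0,0,-0.1],[0,0,0],-1],[[0,0,0],[0,0,0],-1],[[0,0,0],[0,0,0],-1],[[0,0,0],[0,0,0],-1]]'
```

```text
time: 6.92
tool_pos: [555.0, -36.5, 95.4]
tcp_rot: [3.139, 0.001, 1.643]
contact_force: [-0.9, -0.3, -2.1]
grip_width: 29.6
finger_force: 30.0
```

```bash
python3 -m pendant '[[[0,0,-0.03],[0,0,0],-1],[[0,0,-0.03],[0,0,0],-1],[[0,0,-0.03],[0,0,0],-1],[[0,0,-0.03],[0,0,0],-1],[[0,0,0],[0,0,0],-1],[[0,0,0],[0,0,0],-1],[[0,0,0],[0,0,0],-1],[[0,0,0],[0,0,0],-1],[[0,0,0],[0,0,0],-1],[[0,0,0],[0,0,0],-1]]'
python3 - <<'E'
from h import *
o=bot.get_obs();p=bot.camera_params("side");a=bot.capture("side")
cv2.imwrite("pics/s1.png",cv2.resize(a[120:270,190:390],(800,600),interpolation=cv2.INTER_CUBIC))
print(o['tool_pos'],o['contact_force'])
E
```

```text
time: 7.75
tool_pos: [554.4, -36.3, 90.8]
tcp_rot: [3.141, 0.0, 1.643]
contact_force: [-0.1, -0.1, 0.5]
grip_width: 29.4
finger_force: 30.0
[554.38526791 -36.30933333  90.82806471] [-0.11151896 -0.07640587  0.48016787]
```

```bash
python3 -m pendant '[[[0,0,0],[0,0,0],0.1],[[0,0,0],[0,0,0],0.1],[[0,0,0],[0,0,0],0.1],[[0,0,0],[0,0,0],0.1],[[0,0,0],[0,0,0],0.1],[[0,0,0.5],[0,0,0],0.1],[[0,0,0.8],[0,0,0],0.1],[[0,0,0.8],[0,0,0],0.1],[[0,0,0.6],[0,0,0],0.1],[[0,0,0],[0,0,0],0.1]]'
python3 -m pendant '[[[0,0,0],[0,0,0],-1],[[0,0,0],[0,0,0],-1],[[0,0,0],[0,0,0],-1],[[0,0,0],[0,0,0],-1],[[0,0,0],[0,0,0],-1],[[0,0,0],[0,0,0],-1],[[0,0,0],[0,0,0],-1],[[0,0,0],[0,0,0],-1],[[0,0,0],[0,0,0],-1],[[0,0,0],[0,0,0],-1]]'
python3 - <<'E'
from h import *
o=bot.get_obs();a=bot.capture("side")[100:250,190:390];b=bot.capture("wrist")
cv2.imwrite("pics/s2.png",np.hstack([cv2.resize(a,(400,300),interpolation=cv2.INTER_CUBIC),cv2.resize(b,(400,300),interpolation=cv2.INTER_AREA)]))
for _ in range(1):print(o['tool_pos'],o['contact_force'])
E
```

```text
time: 8.63
tool_pos: [556.3, -36.7, 175.7]
tcp_rot: [3.135, 0.002, 1.643]
contact_force: [-0.0, 0.2, 0.6]
grip_width: 50.6
finger_force: 0.0
time: 9.47
tool_pos: [554.3, -36.4, 171.7]
tcp_rot: [3.141, 0.0, 1.643]
contact_force: [0.3, 0.6, -0.7]
grip_width: 0.4
finger_force: 0.0
[554.29638234 -36.3602415  171.73473999] [ 0.27263019  0.55532984 -0.72909219]
```

View pics/s2.png

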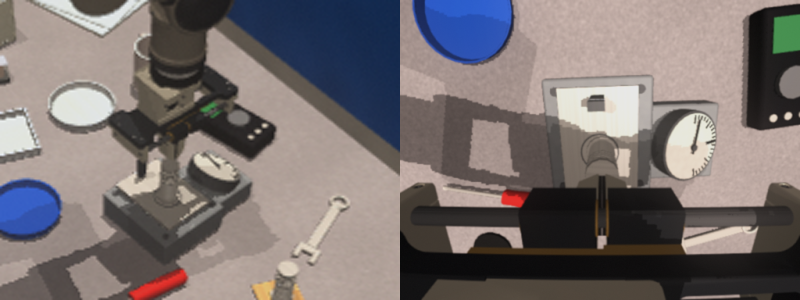

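The spring stands upright on the plate with the shut jaws above it, and the needle is near 0. I'll press gently and check the force first.

```bash
python3 -m pendant '[[[0,0,-0.2],[0,0,0],-1],[[0,0,-0.2],[0,0,0],-1],[[0,0,-0.15],[0,0,0],-1],[[0,0,-0.1],[0,0,0],-1],[[0,0,-0.1],[0,0,0],-1],[[0,0,-0.1],[0,0,0],-1],[[0,0,0],[0,0,0],-1],[[0,0,0],[0,0,0],-1],[[0,0,0],[0,0,0],-1],[[0,0,0],[0,0,0],-1]]'
```

```text
time: 10.4
tool_pos: [554.5, -36.4, 146.8]
tcp_rot: [3.141, 0.0, 1.643]
contact_force: [-2.2, 1.0, 5.8]
grip_width: 0.6
finger_force: 2.6
```

```bash
python3 -m pendant '[[[0,0,-0.08],[0,0,0],-1],[[0,0,-0.08],[0,0,0],-1],[[0,0,-0.08],[0,0,0],-1],[[0,0,-0.08],[0,0,0],-1],[[0,0,-0.06],[0,0,0],-1],[[0,0,0],[0,0,0],-1],[[0,0,0],[0,0,0],-1],[[0,0,0],[0,0,0],-1],[[0,0,0],[0,0,0],-1],[[0,0,0],[0,0,0],-1]]'
python3 -m pendant '[[[0,0,0],[0,0,0],-1],[[0,0,0],[0,0,0],-1],[[0,0,0],[0,0,0],-1],[[0,0,0],[0,0,0],-1],[[0,0,0],[0,0,0],-1],[[0,0,0],[0,0,0],-1],[[0,0,0],[0,0,0],-1],[[0,0,0],[0,0,0],-1],[[0,0,0],[0,0,0],-1],[[0,0,0],[0,0,0],-1]]'
python3 - <<'E'
from h import *
a=bot.capture("side")[120:220,230:330];b=bot.capture("wrist")
cv2.imwrite("pics/s3.png",np.hstack([cv2.resize(a,(400,400),interpolation=cv2.INTER_CUBIC),cv2.resize(b[60:260,210:410],(400,400),interpolation=cv2.INTER_CUBIC)]))
E
```

```text
time: 11.23
tool_pos: [554.8, -36.4, 136.6]
tcp_rot: [3.139, 0.001, 1.643]
contact_force: [-3.1, 1.0, 13.2]
grip_width: 0.5
finger_force: 6.4
time: 12.07
tool_pos: [554.7, -36.4, 136.6]
tcp_rot: [3.139, 0.001, 1.643]
contact_force: [-3.9, 1.2, 12.8]
grip_width: 0.8
finger_force: 6.4
```

View pics/s3.png

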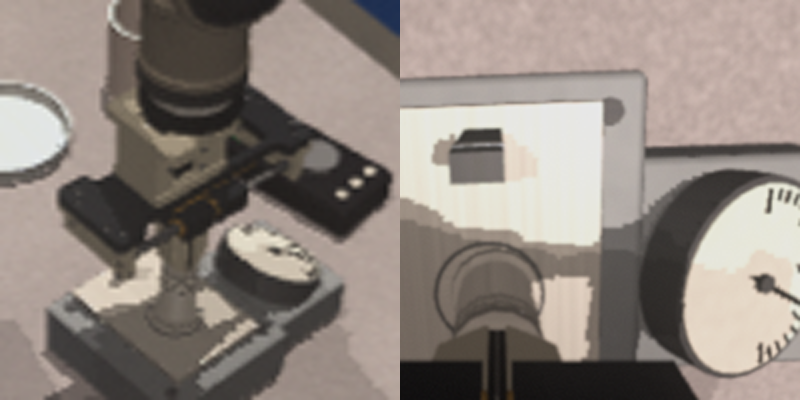

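The needle, pivoting at crop (765,283), points right and down. That is well past the thick line, which sits right and up of the pivot in the earlier view, so the spring is good. The force of about 13 N agrees, and means about 13.4 mm of squeeze. I'll press 1.5 mm more for margin, hold, and then rise.

```bash
python3 -m pendant '[[[0,0,-0.05],[0,0,0],-1],[[0,0,0],[0,0,0],-1],[[0,0,0],[0,0,0],-1],[[0,0,0],[0,0,0],-1],[[0,0,0],[0,0,0],-1],[[0,0,0],[0,0,0],-1],[[0,0,0],[0,0,0],-1],[[0,0,0],[0,0,0],-1],[[0,0,0],[0,0,0],-1],[[0,0,0],[0,0,0],-1]]'
python3 -m pendant '[[[0,0,0.1],[0,0,0],-1],[[0,0,0.15],[0,0,0],-1],[[0,0,0.2],[0,0,0],-1],[[0,0,0.2],[0,0,0],-1],[[0,0,0.25],[0,0,0],-1],[[0,0,0.4],[0,0,0],-1],[[0,0,0],[0,0,0],0.1],[[0,0,0],[0,0,0],0.1],[[0,0,0],[0,0,0],0.1],[[0,0,0],[0,0,0],0.1]]'
python3 - <<'E'
from h import *
a=bot.capture("side")[120:220,230:330];p=bot.camera_params("wrist");b=bot.capture("wrist")
cv2.imwrite("pics/s4.png",np.hstack([cv2.resize(a,(300,400),interpolation=cv2.INTER_CUBIC),cv2.resize(b[60:384,56:456],(494,400),interpolation=cv2.INTER_CUBIC)]))
E
```

```text
time: 13.0
tool_pos: [554.8, -36.4, 135.2]
tcp_rot: [3.139, 0.001, 1.643]
contact_force: [-3.9, 0.8, 14.0]
grip_width: 0.1
finger_force: 6.9
time: 13.83
tool_pos: [553.9, -36.3, 171.6]
tcp_rot: [-3.14, -0.0, 1.643]
contact_force: [-1.4, -0.5, 0.0]
grip_width: 22.3
finger_force: 0.0
```

View pics/s4.png

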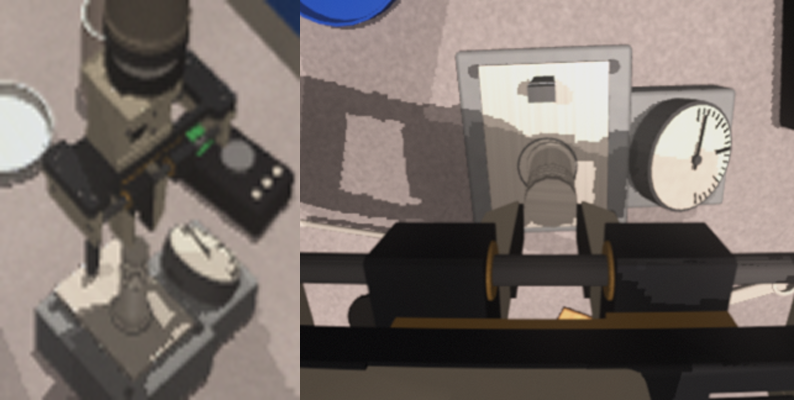

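The spring stands upright and full height under the opening jaws. Next I'll regrip it and carry it to the tray at (422,286).

```bash
python3 -m pendant '[[[0,0,0],[0,0,0],0.1],[[0,0,0],[0,0,0],0.1],[[0,0,0],[0,0,0],0.1],[[0,0,0],[0,0,0],0.1],[[0,0,-0.5],[0,0,0],0.1],[[0,0,-0.9],[0,0,0],0.1],[[0,0,-0.8],[0,0,0],0.1],[[0,0,-0.35],[0,0,0],0.1],[[0,0,-0.1],[0,0,0],0.1],[[0,0,0],[0,0,0],0.1]]'
python3 -m pendant '[[[0,0,0],[0,0,0],-1],[[0,0,0],[0,0,0],-1],[[0,0,0],[0,0,0],-1],[[0,0,0],[0,0,0],-1],[[0,0,0],[0,0,0],-1],[[0,0,0],[0,0,0],-1],[[0,0,0],[0,0,0],-1],[[0,0,0],[0,0,0],-1],[[0,0,0],[0,0,0],-1],[[0,0,0],[0,0,0],-1]]'
```

```text
time: 14.77
tool_pos: [554.2, -36.3, 92.5]
tcp_rot: [-3.141, -0.0, 1.643]
contact_force: [0.5, -1.2, 0.7]
grip_width: 50.4
finger_force: 0.0
time: 15.6
tool_pos: [554.8, -36.4, 93.2]
tcp_rot: [3.14, 0.0, 1.643]
contact_force: [2.2, 0.3, 3.2]
grip_width: 29.6
finger_force: 30.0
```

```bash
python3 -m pendant '[[[0,0,0.3],[0,0,0],-1],[[0,0,0.7],[0,0,0],-1],[[0,0,1],[0,0,0],-1],[[0,0,1],[0,0,0],-1],[[0,0,0.5],[0,0,0],-1],[[-0.2,0.5,0],[0,0,0],-1],[[-0.4,0.9,0],[0,0,0],-1],[[-0.4,1,0],[0,0,0],-1],[[-0.4,1,0],[0,0,0],-1],[[-0.4,1,0],[0,0,0],-1]]'
python3 -m pendant '[[[-0.4,1,0],[0,0,0],-1],[[-0.4,1,0],[0,0,0],-1],[[-0.4,1,0],[0,0,0],-1],[[-0.4,1,0],[0,0,0],-1],[[-0.4,0.9,0],[0,0,0],-1],[[-0.4,0.9,0],[0,0,0],-1],[[-0.2,0.5,0],[0,0,0],-1],[[0,0,0],[0,0,0],-1],[[0,0,0],[0,0,0],-1],[[0,0,0],[0,0,0],-1]]'
python3 - <<'E'
from h import *
o=bot.get_obs();p=bot.camera_params("wrist");a=bot.capture("wrist")
cv2.imwrite("pics/w5.png",cv2.resize(a,(800,600),interpolation=cv2.INTER_CUBIC))
print(w2pix(p,[[422,286,4]])*1.5625,o['tool_pos'],o['tcp_rot'],o['finger_force'])
E
```

```text
time: 16.43
tool_pos: [497.8, 97.4, 196.6]
tcp_rot: [-3.138, -0.0, 1.642]
contact_force: [-0.0, 1.1, -1.2]
grip_width: 29.6
finger_force: 30.0
time: 17.27
tool_pos: [421.5, 284.2, 197.1]
tcp_rot: [-3.14, 0.001, 1.643]
contact_force: [0.4, -0.0, 0.1]
grip_width: 29.6
finger_force: 30.0
[[403.125  264.0625]] [421.53558511 284.1536052  197.09966063] [-3.13984784e+00  1.05964675e-03  1.64316440e+00] 29.999257028102875
```

View pics/w5.png

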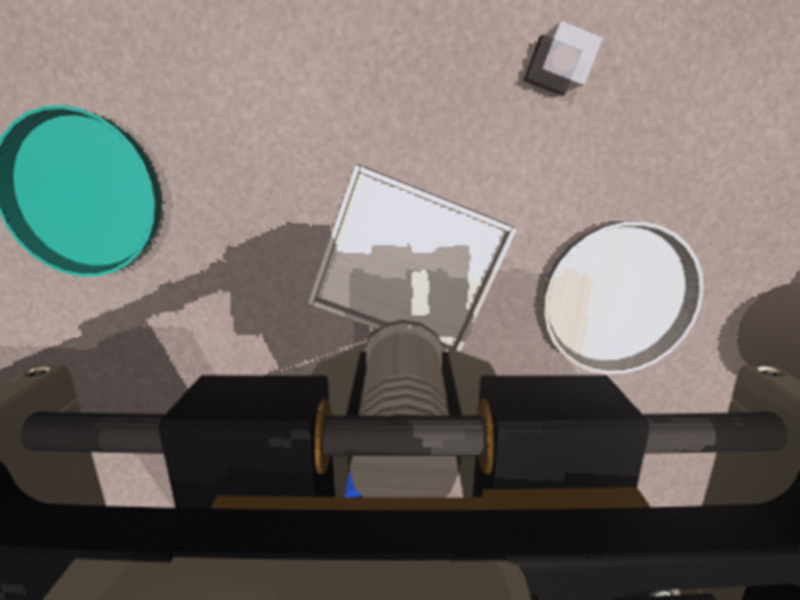

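The tray corners are at (358,167), (514,230), (312,302) and (460,348), giving a centre of about (411,262). That is about 6 mm further in +x than predicted, so I'll correct and lower.

```bash
python3 -m pendant '[[[0.2,0.1,-0.5],[0,0,0],-1],[[0,0,-0.9],[0,0,0],-1],[[0,0,-1],[0,0,0],-1],[[0,0,-1],[0,0,0],-1],[[0,0,-0.9],[0,0,0],-1],[[0,0,-0.6],[0,0,0],-1],[[0,0,-0.3],[0,0,0],-1],[[0,0,-0.1],[0,0,0],-1],[[0,0,0],[0,0,0],-1],[[0,0,0],[0,0,0],-1]]'
python3 -m pendant '[[[0,0,-0.04],[0,0,0],-1],[[0,0,-0.04],[0,0,0],-1],[[0,0,-0.03],[0,0,0],-1],[[0,0,0],[0,0,0],-1],[[0,0,0],[0,0,0],-1],[[0,0,0],[0,0,0],-1],[[0,0,0],[0,0,0],-1],[[0,0,0],[0,0,0],-1],[[0,0,0],[0,0,0],-1],[[0,0,0],[0,0,0],-1]]'
```

```text
time: 18.15
tool_pos: [429.2, 287.7, 39.8]
tcp_rot: [3.14, -0.001, 1.642]
contact_force: [0.2, -0.5, -1.1]
grip_width: 29.4
finger_force: 30.0
time: 18.98
tool_pos: [428.3, 287.7, 35.5]
tcp_rot: [3.142, 0.0, 1.643]
contact_force: [-0.1, -0.3, -1.2]
grip_width: 29.3
finger_force: 30.0
```

```bash
python3 -m pendant '[[[0,0,-0.03],[0,0,0],-1],[[0,0,-0.03],[0,0,0],-1],[[0,0,-0.03],[0,0,0],-1],[[0,0,-0.03],[0,0,0],-1],[[0,0,0],[0,0,0],-1],[[0,0,0],[0,0,0],-1],[[0,0,0],[0,0,0],-1],[[0,0,0],[0,0,0],-1],[[0,0,0],[0,0,0],-1],[[0,0,0],[0,0,0],-1]]'
```

```text
time: 19.82
tool_pos: [428.2, 287.6, 32.2]
tcp_rot: [3.141, 0.0, 1.643]
contact_force: [-2.0, -0.1, 6.3]
grip_width: 29.5
finger_force: 30.0
```

It has touched down. I'll ease off, release and rise.

```bash
python3 -m pendant '[[[0,0,0.01],[0,0,0],-1],[[0,0,0],[0,0,0],-0.1],[[0,0,0],[0,0,0],-0.1],[[0,0,0],[0,0,0],-0.1],[[0,0,0],[0,0,0],-0.1],[[0,0,0.3],[0,0,0],-0.1],[[0,0,0.8],[0,0,0],-0.1],[[0,0,1],[0,0,0],-0.1],[[0,0,1],[0,0,0],-0.1],[[0,0,1],[0,0,0],-0.1]]'
python3 -m pendant '[[[0,-0.5,0.5],[0,0,0],0],[[0,-1,0],[0,0,0],0],[[0,-1,0],[0,0,0],0],[[0,-1,0],[0,0,0],0],[[0,-0.5,0],[0,0,0],0],[[0,0,0],[0,0,0],0],[[0,0,0],[0,0,0],0],[[0,0,0],[0,0,0],0],[[0,0,0],[0,0,0],0],[[0,0,0],[0,0,0],0]]'
python3 - <<'E'
from h import *
a=bot.capture("side")[90:290,160:360];b=bot.capture("wrist")
cv2.imwrite("pics/s6.png",np.hstack([cv2.resize(a,(400,400),interpolation=cv2.INTER_CUBIC),cv2.resize(b,(400,400))]))
E
```

```text
time: 20.65
tool_pos: [428.1, 287.5, 157.2]
tcp_rot: [3.142, -0.0, 1.643]
contact_force: [0.6, 0.9, 0.2]
grip_width: 41.1
finger_force: 0.0
time: 21.48
tool_pos: [428.2, 168.5, 170.2]
tcp_rot: [3.142, -0.0, 1.644]
contact_force: [-0.1, 0.2, 0.4]
grip_width: 45.9
finger_force: 0.0
```

View pics/s6.png

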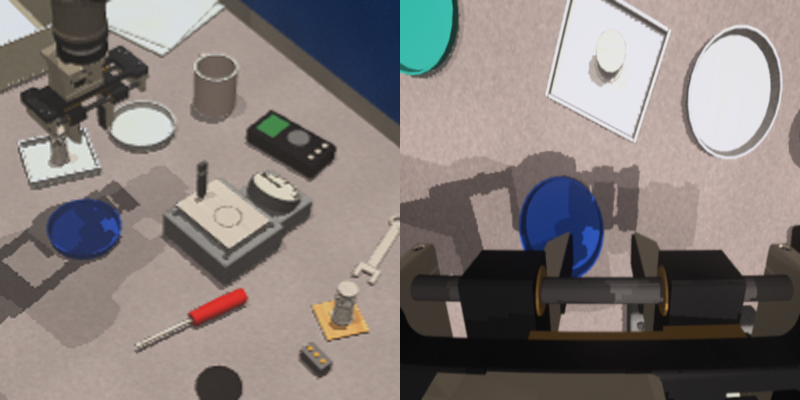

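The spring stands upright in the middle of the tray (wrist view around (610,60)). The other spring is still on the wooden square at (345,305), and the robot is clear of everything.

```bash
python3 -c "
from plant import bot
print(bot.close_job())"
```

```text
the job is handed in; nothing more can be done
None
```

The spring from the disc tested good (about 14 N at the band, needle past the thick line) and now stands in the rectangular tray; the other spring was left on the wooden square, and the job is handed in (no verdict was returned).

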